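Blot a filter cartridge on the drying stone

ROBOT

A 6-joint arm with a two-finger parallel gripper is mounted at the origin on the work surface. World frame = base frame: x ahead of the robot, y to its left, z up, the work surface at z = 0. Lengths are in m, angles in degrees, forces in N, time in s.
With the tool pointing down it reaches from about 0.35 to 0.875 m from the base axis. Payload 4.2 kg.
Tool frame: the origin (TCP) lies on the centre line of the jaws, within the pads' length; the fingertips stand 19 mm ahead of it and the grasp point (between the pads) is the TCP; x points along the fingers, y is the direction in which the jaws open and shut, and the axes are right-handed (so a half turn about x gives the same grasp; the last joint's range is limited). The gripper opens to 87 mm and grips with 3 to 60 N. Pads are 19 mm wide; open, the fingers measure 117 mm over their backs; the gripper's body (75 mm by 190 mm) begins 51 mm behind the grasp point.
Start: joints at [14.817, 22.042, 0.453, 0, -68.411, -14.817], TCP at [0.625, 0, 0.242] pointing down, gripper open.
Joint ranges: [-179.83, 179.83], [-69.29, 118.12], [-61.27, 80.66], [-181.25, 117.63], [-171.15, -9.14], [-177.46, 177.46]. Speed limits (degrees/s): [159.86, 159.86, 180, 180, 180, 180].

INTERFACE

Orientations are given as a 3x3 rotation matrix whose columns are the frame's x, y, z axes.
In Python, from station import r, viewer, job, spotter gives the robot as it stands.
- The arm moves only by the tool play_rows, never from a script. Its argument "commands" is a list of rows, each an object of numbers: "fingers": the gripper command: -1 is fully open, 1 is shut, values between are in proportion; "tx", "ty", "tz": the shift along the tool's x, y, z normalised to -1 to 1, where 1 is 750 mm; "ax", "ay", "az": the turn, a rotation vector about the tool's x, y, z normalised to -1 to 1, where 1 is pi rad. In form: [{"fingers": .., "tx": .., "ty": .., "tz": .., "ax": .., "ay": .., "az": ..}, ...]. A call has 1 to 5 rows; each row is the pose to reach, as a shift and turn from the pose commanded when the call began, along the tool's axes at that moment, turning the shorter way round; what a row does not reach only later rows make up. A row lasts 1/12 s, in which the tool goes at most 41.7 mm and 7.16 degrees, less where a joint would pass 70% of its speed; a pose out of reach is approached as far as the arm can. A call with a number of a shift or a turn outside -1 to 1 is refused whole. A call with a gripper value outside its range is refused whole. The fingers move at their own pace and stop on an object; the grip force is fixed at half the most. Time passes only in rows, so rows that repeat a pose let the fingers close. It gives the time, the measured TCP pose, the force and the opening at its end, in the units of the state.
- r.sense(): the state, without advancing time (a new reading comes with each control period).
- viewer.capture(name): name is "scene" or "side" or "wrist"; returns a dict with "image" (480x640x3 uint8, red, green, blue), "fx", "fy", "cx", "cy" (pixels), "R" (3x3) and "t" (3): a world point X has camera coordinates R X + t; the wrist camera has in their place "mount" (4x4, takes a point from camera to tool coordinates, whose origin is the TCP and whose axes are the tool frame's). Camera axes: x right, y down, z forward; pixel columns grow to the right and rows downward; lengths in m; the calibration is good to about 2 mm. A picture is of the moment at which its call begins: read the wrist's pose just before it. There is no depth.
- job.finish_job(): hands the job in, once; it reports no verdict.
Trained networks look in a picture, given as the dict that the camera call returned (one of the last four; its "shot" number tells which), for a name from the list of things; names that differ only in an ending like _2 or _b are one class to them, and where a whole thing is asked for, a point or a joint stands for the part that bears it (a point fixed in the world has none). Each returns a list of dicts, best first, with "score" (0 to 1); they miss things now and then, are a little off and sometimes report something else, mostly with a low value. They report only what shows in the picture. A call takes as long as a camera call.
- spotter.find_in(name, picture): "uv" ([column, row] in pixels, amid what is visible of it).
- spotter.silhouettes(name, picture): "region" (480x640 bool, what is visible of it) and "uv" ([column, row] in pixels, amid what is visible of it).
The state is a dict: "time_s": time; "joints": joint angles; "joint_velocities": joint speeds; "effort": joint torques, N m; "tcp_pos": TCP position; "ee_rot": TCP orientation; "wrist_force": force on the tool from outside, world axes, zero at the start; "moment": the same for the moment, N m; "gripper_width": opening from 0.0 (shut) to 1.0 (fully open).
Only numpy, scipy, OpenCV 4.12 (cv2) and the standard library are available. Lean on these libraries where they do the work, as an engineer would, in place of code of your own. Each camera call takes 0.05 s, during which the arm holds its last target. There are 200 camera calls.

TASK

Blot the wet filter cartridge all round: working with a fingertip on top of it, roll it one full turn along the drying stone, towards the end where it has the room, so that its black seam faces up again, and leave it lying still across the stone. Do not grip it, lift it, push it from the side or press hard on it, and leave everything else on and under the shelf as it is.

Things in the scene. Friction and masses are not known exactly. Their poses are not given: they have to be found in the camera images.
- cartridge: Carbon-block filter cartridge, a hard cylinder 50 mm in diameter, 130 mm long, about 0.26 kg: white net wrap, a flush blue cap 15 mm wide at each end, one black seam stripe 10 mm wide along its length. It lies across the drying stone, up to 0.12 rad askew. Origin: middle of the cylinder, on its axis. Own x: along the cylinder; own z: towards the seam, straight up at the start.
- seam (a point): Point on the cartridge's surface, on its black seam at mid-length, 25 mm from the axis. One full turn without slipping moves the cartridge 157 mm. It rolls easily but with some drag: released from a slow roll (50 mm/s) it stops within a few mm. Friction on stone and fingers about 0.6.
- stone: Pale grey-beige rigid drying stone, a flat slab 170 mm wide (own x), 440 mm long (own y) and 12 mm thick, fixed to the shelf, level. Origin: centre of its underside, on the shelf top; its upper face is at own z = 12 mm. The cartridge starts anywhere up to 140 mm from its middle along own y, towards either end.
- shelf: Fixed oak shelf of the stand, 380 mm deep (x), 1020 mm long (y), top face 170 mm above the deck the robot stands on. Origin: on the deck, under its centre.
- cave: Loose black ceramic rock cave, about 100 x 130 x 80 mm high, on the shelf. Origin: centre of its underside. Leave alone.
- feeding_ring: Loose white plastic feeding ring lying flat on the shelf, outer diameter 90 mm, inner 72 mm, 12 mm high. Origin: centre of its underside. Leave alone.
- jar: Loose empty glass specimen jar standing open on the shelf, 80 mm in diameter, 110 mm high. Origin: centre of its underside. Leave alone.
- food_tin: Loose orange-labelled food tin standing on the shelf, 68 mm in diameter, 75 mm high. Origin: centre of its underside. Leave alone.
- algae_magnet: Loose blue and black algae magnet on the shelf, 75 x 48 x 42 mm high. Origin: centre of its underside. Leave alone.
- dropper_a: Loose dropper bottle with a red cap standing on the shelf, 34 mm in diameter, 70 mm high. Origin: centre of its underside. Leave alone.
- dropper_b: Loose dropper bottle with a green cap standing on the shelf, 34 mm in diameter, 70 mm high. Origin: centre of its underside. Leave alone.
- bin_lip (a point): Middle of the finger lip at the top of the blue-grey tilt-out bin (222 mm wide, 128 mm high) under the shelf's front edge, swung forward towards the robot by some angle. Leave alone.
- valve_rim (a point): A point near the rim of the red knob of the water valve under the shelf's front edge, 20 mm from the knob's axis. Leave alone.

How it is judged (in metres and radians):
On the way:
1. the cartridge has been rolled half over: its seam faces down (angle between cartridge's own z axis and vertical above 2.4 rad).
At the end, for the whole second after the job is handed in: The cartridge has rolled one full turn along the stone (moved 135 to 180 mm, seam within 0.40 rad of straight up), lies at rest on the stone, across it within 0.35 rad, its middle within 60 mm of the stone's centre line and at least 15 mm inside the stone's end (angle between cartridge's own z axis and vertical below 0.4 rad and distance of cartridge from where it was at the start of the episode between 0.135 and 0.18 m and y of cartridge in the frame of stone between -0.205 and 0.205 m and x of cartridge in the frame of stone between -0.06 and 0.06 m and z of cartridge in the frame of stone between 0.03 and 0.042 m and angle between the x axis of cartridge and the x axis of stone, either way round below 0.35 rad and linear speed of cartridge below 0.01 m/s and angular speed of cartridge below 0.3 rad/s); the robot touches nothing.
It fails at once if the cartridge is lifted or leaves the stone (z of cartridge in the frame of stone above 0.047 m or z of cartridge in the frame of stone below 0.026 m).
It fails at once if the cartridge is pushed from the side or gripped: the fingers touch it with their tips down near its middle height or lower (contact force between the fingers and cartridge above 0.3 N and z of the grasp point in the frame of stone below 0.06 m).
It fails at once if the cartridge is pressed with more than 40 N (contact force between the fingers and cartridge above 40 N).
It fails at once if something else on the shelf is moved by more than 15 mm (distance of any of cave, feeding_ring, jar, food_tin, algae_magnet, dropper_a, dropper_b from where it was at the start of the episode above 0.015 m).
It fails at once if the bin is swung by more than 12 mm or the valve turned by more than 0.3 rad (distance of bin_lip from where it was at the start of the episode above 0.012 m or distance of valve_rim from where it was at the start of the episode above 0.006 m).
It also fails if it takes over 58 s, if anything falls off the work surface, if the arm or the gripper's body presses on something with over 40 N, if the wrist force passes 120 N, or if a joint passes its speed limit or range.

## Working session

There is one attempt and no reset: what is moved stays moved. The work goes in short steps, Python scripts to look and compute and a tool call to move; the robot and the scene stay as the last step left them, time stands still between calls to the robot, and variables do not carry over. Pictures are saved under pics/ and viewed, about 8 in all and at most 12, crops included, and the job is handed in when it is done.

Besides the shell and the picture viewer there is one more tool, called after ">>>" as name(argument=value, ...) on one line, values as JSON. play_rows: Moves the arm, as the interface text tells. Its arguments: {"type":"object","properties":{"commands":{"type":"array"}},"required":["commands"]}

```bash
ls; mkdir -p pics; cat > h.py <<'E'
import numpy as np, cv2
from station import r, viewer, job, spotter
def ray(p,uv):
    d=np.array([(uv[0]-p["cx"])/p["fx"],(uv[1]-p["cy"])/p["fy"],1.])
    return -p["R"].T@p["t"], p["R"].T@d
def onz(p,uv,z):
    o,d=ray(p,uv); return o+d*(z-o[2])/d[2]
def wristcam(s,p):
    T=np.eye(4);T[:3,:3]=s["ee_rot"];T[:3,3]=s["tcp_pos"]
    M=np.linalg.inv(T@np.array(p["mount"])); p=dict(p); p["R"]=M[:3,:3];p["t"]=M[:3,3]; return p
E
python3 - <<'E'
from h import *
s=r.sense(); print({k:np.round(v,3).tolist() for k,v in s.items()})
for n in ["scene","side"]:
    p=viewer.capture(n); cv2.imwrite(f"pics/{n}0.png",p["image"][...,::-1])
    for k in ["cartridge","stone","shelf","cave","feeding_ring","jar","food_tin","algae_magnet","dropper_a"]:
        for d in spotter.find_in(k,p)[:2]: print(n,k,np.round(d["uv"]),round(d["score"],2),onz(p,d["uv"],.2).round(3))
E
```

```text
pics
{'time_s': 0.0, 'joints': [14.815, 22.09, 0.381, -0.03, -68.409, -14.816], 'joint_velocities': [-0.007, -0.073, -0.021, 0.09, 0.117, 0.016], 'effort': [0.001, -39.066, 18.74, 4.22, 0.011, -0.0], 'tcp_pos': [0.624, 0.0, 0.24], 'ee_rot': [[-0.002, -1.0, 0.0], [-0.0, 0.0, 1.0], [-1.0, 0.002, -0.0]], 'wrist_force': [-1.656, -0.681, -0.138], 'moment': [-0.035, -0.018, 0.02], 'gripper_width': 1.0}
scene cartridge [257. 217.] 0.74 [ 0.527 -0.087  0.2  ]
scene stone [286. 226.] 0.58 [ 0.605 -0.057  0.2  ]
scene shelf [215. 281.] 0.6 [ 0.688 -0.287  0.2  ]
scene cave [250. 280.] 0.96 [ 0.728 -0.23   0.2  ]
scene feeding_ring [423. 220.] 0.56 [0.781 0.2   0.2  ]
scene jar [340. 232.] 0.7 [0.7   0.023 0.2  ]
scene food_tin [408. 158.] 0.6 [0.518 0.417 0.2  ]
scene food_tin [304. 264.] 0.22 [ 0.752 -0.115  0.2  ]
scene algae_magnet [153. 273.] 0.68 [ 0.585 -0.373  0.2  ]
scene dropper_a [389. 225.] 0.73 [0.749 0.125 0.2  ]
scene dropper_a [305. 261.] 0.64 [ 0.745 -0.107  0.2  ]
side cartridge [355. 202.] 0.73 [ 0.524 -0.091  0.2  ]
side stone [332. 258.] 0.94 [0.527 0.118 0.2  ]
side stone [235. 247.] 0.65 [0.742 0.136 0.2  ]
side shelf [259. 362.] 0.62 [0.581 0.398 0.2  ]
side cave [296. 184.] 0.59 [ 0.688 -0.131  0.2  ]
side feeding_ring [208. 286.] 0.86 [0.746 0.26  0.2  ]
side jar [259. 206.] 0.7 [ 0.746 -0.019  0.2  ]
side food_tin [284. 359.] 0.61 [0.542 0.383 0.2  ]
side algae_magnet [360. 150.] 0.94 [ 0.564 -0.344  0.2  ]
side dropper_a [236. 245.] 0.95 [0.741 0.13  0.2  ]
side dropper_a [377. 326.] 0.48 [0.403 0.271 0.2  ]
```

View pics/scene0.png

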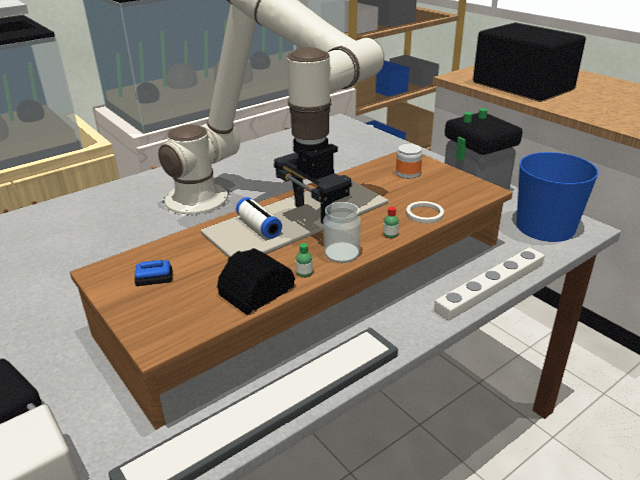

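View pics/side0.png

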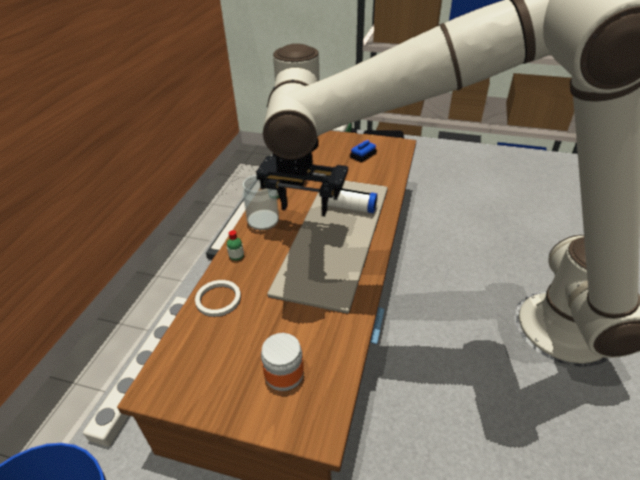

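The scene view shows the cartridge at about (259,217), near the -y end of the stone with its seam up, so the free end is +y. In the side view the cartridge is partly hidden by the gripper. The jar, a dropper and the cave all stand beyond the stone. I'll raise the tool over the cartridge, shut the fingers and look with the wrist camera.

>>> play_rows(commands=[{"fingers": 1, "tx": -0.05, "ty": 0, "tz": 0, "ax": 0, "ay": 0, "az": 0}, {"fingers": 1, "tx": -0.1, "ty": 0.0, "tz": 0, "ax": 0, "ay": 0, "az": 0}, {"fingers": 1, "tx": -0.13, "ty": 0.05, "tz": -0.04, "ax": 0, "ay": 0, "az": 0}, {"fingers": 1, "tx": -0.16, "ty": 0.09, "tz": -0.05, "ax": 0, "ay": 0, "az": 0}, {"fingers": 1, "tx": -0.16, "ty": 0.133, "tz": -0.05, "ax": 0, "ay": 0, "az": 0}])

```text
time_s: 1.42
tcp_pos: [0.5263, -0.0389, 0.3653]
ee_rot: [[0.007, -1.0, 0.001], [-0.001, 0.001, 1.0], [-1.0, -0.007, -0.001]]
wrist_force: [0.8, 0.8, 1.6]
gripper_width: 0.709
```

>>> play_rows(commands=[{"fingers": 1, "tx": 0, "ty": 0, "tz": 0, "ax": 0.1667, "ay": 0, "az": 0}, {"fingers": 1, "tx": 0, "ty": 0, "tz": 0, "ax": 0.1667, "ay": 0, "az": 0}, {"fingers": 1, "tx": 0, "ty": 0, "tz": 0, "ax": 0.1667, "ay": 0, "az": 0}, {"fingers": 1, "tx": 0, "ty": 0, "tz": 0, "ax": 0.1667, "ay": 0, "az": 0}, {"fingers": 1, "tx": 0, "ty": 0, "tz": 0, "ax": 0.1667, "ay": 0, "az": 0}])

```text
time_s: 1.83
tcp_pos: [0.525, -0.0375, 0.3618]
ee_rot: [[0.0, -0.864, 0.503], [0.0, 0.503, 0.864], [-1.0, -0.0, 0.0]]
wrist_force: [0.1, -0.5, -0.7]
gripper_width: 0.331
```

>>> play_rows(commands=[{"fingers": 1, "tx": 0, "ty": 0, "tz": 0, "ax": 0.1667, "ay": 0, "az": 0}, {"fingers": 1, "tx": 0, "ty": 0, "tz": 0, "ax": 0.1667, "ay": 0, "az": 0}, {"fingers": 1, "tx": 0, "ty": 0, "tz": 0, "ax": 0.1667, "ay": 0, "az": 0}, {"fingers": 1, "tx": 0, "ty": 0, "tz": 0, "ax": 0.1667, "ay": 0, "az": 0}, {"fingers": 1, "tx": 0, "ty": 0, "tz": 0, "ax": 0.1667, "ay": 0, "az": 0}])

```text
time_s: 2.25
tcp_pos: [0.5252, -0.0375, 0.3615]
ee_rot: [[-0.0, -0.499, 0.867], [-0.0, 0.867, 0.499], [-1.0, 0.0, -0.0]]
wrist_force: [0.2, -0.4, -1.0]
gripper_width: 0.018
```

>>> play_rows(commands=[{"fingers": 1, "tx": 0, "ty": 0, "tz": 0, "ax": 0.1667, "ay": 0, "az": 0}, {"fingers": 1, "tx": 0, "ty": 0, "tz": 0, "ax": 0.1667, "ay": 0, "az": 0}, {"fingers": 1, "tx": 0, "ty": 0, "tz": 0, "ax": 0.1667, "ay": 0, "az": 0}, {"fingers": 1, "tx": 0, "ty": 0, "tz": 0, "ax": 0.1667, "ay": 0, "az": 0}, {"fingers": 1, "tx": 0, "ty": 0, "tz": 0, "ax": 0.1667, "ay": 0, "az": 0}])

```text
time_s: 2.67
tcp_pos: [0.5253, -0.0375, 0.3615]
ee_rot: [[-0.0, -0.0, 1.0], [0.0, 1.0, 0.0], [-1.0, 0.0, -0.0]]
wrist_force: [-0.6, 0.5, -0.3]
gripper_width: 0.004
```

```bash
cat >> h.py <<'E'
def wcap(name):
    s=r.sense(); p=viewer.capture("wrist"); q=wristcam(s,p)
    cv2.imwrite(f"pics/{name}.png",p["image"][...,::-1]); return s,p,q
def rect(p,q,k,z):
    d=spotter.silhouettes(k,p)
    if not d: return None
    c=cv2.findContours(d[0]["region"].astype(np.uint8),0,1)[0]; c=max(c,key=cv2.contourArea)[:,0]
    w=np.array([onz(q,u,z)[:2] for u in c])
    (cx,cy),(a,b),t=cv2.minAreaRect((w*1000).astype(np.float32)); return round(d[0]["score"],2),np.round([cx,cy,a,b,t],1)
E
python3 - <<'E'
from h import *
s,p,q=wcap("w1"); print({k:np.round(s[k],3).tolist() for k in ["time_s","joints","tcp_pos","ee_rot","wrist_force","gripper_width"]})
print("wrist cart",rect(p,q,"cartridge",.207),"stone",rect(p,q,"stone",.182))
for n in ["scene","side"]:
    p=viewer.capture(n); print(n,rect(p,p,"cartridge",.207),rect(p,p,"stone",.182))
E
```

```text
{'time_s': 2.667, 'joints': [13.586, 8.74, -0.81, -0.001, -80.454, -103.571], 'tcp_pos': [0.525, -0.037, 0.361], 'ee_rot': [[-0.0, -0.0, 1.0], [0.0, 1.0, 0.0], [-1.0, 0.0, -0.0]], 'wrist_force': [-0.593, 0.467, -0.309], 'gripper_width': 0.004}
wrist cart (0.86, array([524.2, -92.7,  50.6, 105.4,  87.8])) stone (0.69, array([540.7,  12.6, 439.1, 158.7,  89.8]))
scene (0.57, array([532.1, -91.4,  69.4, 206.7,  88.3])) (0.72, array([554.2,  11.6, 447.9, 185.5,  89.5]))
side (0.87, array([541. , -93.8,  86.3, 141.4,  89. ])) (0.8, array([546.4,  15.6, 450.4, 173.1,  89.8]))
```

View pics/w1.png

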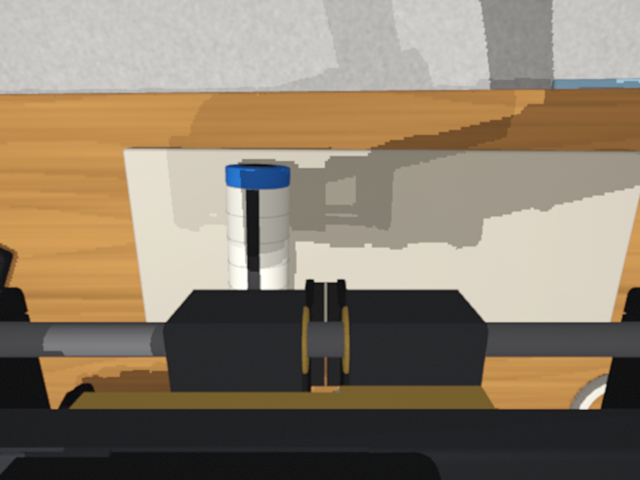

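The wrist view shows the cartridge's robot-side cap at (258,176) and its seam running from about (252,190) to (254,290). The stone's near edge is at row 150. The far end is hidden by the gripper. Next I'll fit the seam line and the near cap.

```bash
cat >> h.py <<'E'
def seamfit(q,img,z=.232,box=(180,295,200,330)):
    r0,r1,c0,c1=box; g=img[r0:r1,c0:c1].max(2); v,u=np.nonzero(g<45)
    w=np.array([onz(q,(a+c0,b+r0),z)[:2] for a,b in zip(u,v)])
    vx,vy,x0,y0=cv2.fitLine(w.astype(np.float32),2,0,.01,.01).ravel(); return w,vy/vx,x0,y0
E
python3 - <<'E'
from h import *
s=r.sense(); p=viewer.capture("wrist"); q=wristcam(s,p); im=p["image"]
w,m,x0,y0=seamfit(q,im,box=(190,288,235,272)); print(len(w),m,x0,y0,w.min(0),w.max(0), "y at .54:",y0+m*(.54-x0))
# blue caps
hsv=cv2.cvtColor(im,cv2.COLOR_RGB2HSV); b=(hsv[...,0]>100)&(hsv[...,0]<130)&(hsv[...,1]>150); b[:120]=0
v,u=np.nonzero(b[:290,150:350]); print("cap px",u.min()+150,u.max()+150,v.min(),v.max(), onz(q,(258,v.max()),.232), onz(q,(258,v.min()),.207))
for n in ["scene","side"]:
    p=viewer.capture(n); im=p["image"]; c=im[140:300,180:440]; cv2.imwrite(f"pics/{n}c.png",cv2.resize(c[...,::-1],None,fx=3,fy=3,interpolation=2))
E
```

```text
862 -0.037798047 0.51817334 -0.09251688 [ 0.48844737 -0.09741246] [ 0.54982257 -0.08769819] y at .54: -0.09334188
cap px 226 288 165 189 [ 0.48771698 -0.08690781  0.232     ] [ 0.47269491 -0.0904328   0.207     ]
```

View pics/scenec.png

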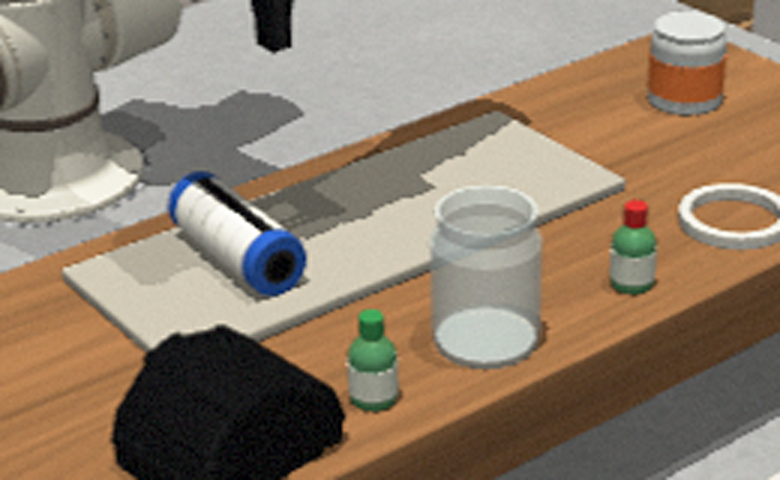

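>>> play_rows(commands=[{"fingers": 1, "tx": 0.02, "ty": -0.05, "tz": 0.017, "ax": 0, "ay": 0, "az": 0}, {"fingers": 1, "tx": 0.06, "ty": -0.087, "tz": 0.017, "ax": 0, "ay": 0, "az": 0}, {"fingers": 1, "tx": 0.1, "ty": -0.087, "tz": 0.017, "ax": 0, "ay": 0, "az": 0}, {"fingers": 1, "tx": 0.13, "ty": -0.087, "tz": 0.017, "ax": 0, "ay": 0, "az": 0}, {"fingers": 1, "tx": 0.1407, "ty": -0.087, "tz": 0.017, "ax": 0, "ay": 0, "az": 0}])

```text
time_s: 3.68
tcp_pos: [0.5359, -0.1031, 0.252]
ee_rot: [[-0.007, 0.002, 1.0], [0.001, 1.0, -0.002], [-1.0, 0.001, -0.007]]
wrist_force: [-0.1, 0.3, -0.4]
gripper_width: 0.003
```

>>> play_rows(commands=[{"fingers": 1, "tx": 0.0027, "ty": 0, "tz": 0, "ax": 0, "ay": 0, "az": 0}, {"fingers": 1, "tx": 0.0027, "ty": 0, "tz": 0, "ax": 0, "ay": 0, "az": 0}])

```text
time_s: 3.85
tcp_pos: [0.5385, -0.1027, 0.2546]
ee_rot: [[0.001, -0.0, 1.0], [-0.001, 1.0, 0.0], [-1.0, -0.001, 0.001]]
wrist_force: [-0.9, 0.2, 0.1]
gripper_width: 0.003
```

>>> play_rows(commands=[{"fingers": 1, "tx": 0.002, "ty": 0, "tz": 0, "ax": 0, "ay": 0, "az": 0}, {"fingers": 1, "tx": 0.002, "ty": 0, "tz": 0, "ax": 0, "ay": 0, "az": 0}])

```text
time_s: 4.02
tcp_pos: [0.5388, -0.1025, 0.2541]
ee_rot: [[0.003, -0.0, 1.0], [0.0, 1.0, 0.0], [-1.0, 0.0, 0.003]]
wrist_force: [0.1, 0.3, -0.4]
gripper_width: 0.003
```

>>> play_rows(commands=[{"fingers": 1, "tx": 0.002, "ty": 0, "tz": 0, "ax": 0, "ay": 0, "az": 0}, {"fingers": 1, "tx": 0.002, "ty": 0, "tz": 0, "ax": 0, "ay": 0, "az": 0}])

```text
time_s: 4.18
tcp_pos: [0.5382, -0.1025, 0.2517]
ee_rot: [[0.001, -0.0, 1.0], [0.0, 1.0, 0.0], [-1.0, 0.0, 0.001]]
wrist_force: [0.6, -0.1, -0.5]
gripper_width: -0.0
```

>>> play_rows(commands=[{"fingers": 1, "tx": 0.0013, "ty": 0, "tz": 0, "ax": 0, "ay": 0, "az": 0}, {"fingers": 1, "tx": 0.0013, "ty": 0, "tz": 0, "ax": 0, "ay": 0, "az": 0}])

```text
time_s: 4.35
tcp_pos: [0.5383, -0.1028, 0.2508]
ee_rot: [[0.001, -0.0, 1.0], [-0.0, 1.0, 0.0], [-1.0, -0.0, 0.001]]
wrist_force: [0.5, 0.5, 1.4]
gripper_width: 0.01
```

>>> play_rows(commands=[{"fingers": 1, "tx": 0.0013, "ty": 0, "tz": 0, "ax": 0, "ay": 0, "az": 0}, {"fingers": 1, "tx": 0.0013, "ty": 0, "tz": 0, "ax": 0, "ay": 0, "az": 0}])

```text
time_s: 4.52
tcp_pos: [0.5383, -0.1032, 0.2505]
ee_rot: [[0.002, -0.0, 1.0], [-0.001, 1.0, 0.0], [-1.0, -0.001, 0.002]]
wrist_force: [-1.2, -0.9, 5.8]
gripper_width: 0.001
```

>>> play_rows(commands=[{"fingers": 1, "tx": 0.0005, "ty": 0.008, "tz": 0, "ax": 0, "ay": 0, "az": 0}, {"fingers": 1, "tx": 0.0005, "ty": 0.018, "tz": 0.0007, "ax": 0, "ay": 0, "az": 0}, {"fingers": 1, "tx": 0.0005, "ty": 0.029, "tz": 0.001, "ax": 0, "ay": 0, "az": 0}, {"fingers": 1, "tx": 0.0005, "ty": 0.038, "tz": 0.0015, "ax": 0, "ay": 0, "az": 0}, {"fingers": 1, "tx": 0.0005, "ty": 0.044, "tz": 0.0017, "ax": 0, "ay": 0, "az": 0}])

```text
time_s: 4.93
tcp_pos: [0.5396, -0.0697, 0.2512]
ee_rot: [[0.003, -0.001, 1.0], [-0.001, 1.0, 0.001], [-1.0, -0.001, 0.003]]
wrist_force: [-3.3, -0.5, 8.4]
gripper_width: 0.002
```

>>> play_rows(commands=[{"fingers": 1, "tx": 0, "ty": 0, "tz": 0, "ax": 0, "ay": 0, "az": 0}])

```text
time_s: 5.02
tcp_pos: [0.5397, -0.0694, 0.2511]
ee_rot: [[0.003, -0.001, 1.0], [-0.001, 1.0, 0.001], [-1.0, -0.001, 0.003]]
wrist_force: [-2.5, -0.3, 9.0]
gripper_width: 0.006
```

```bash
python3 - <<'E'
from h import *
s,p,q=wcap("w2"); print(s["time_s"],s["tcp_pos"],s["wrist_force"]); print(rect(p,q,"cartridge",.207))
for n in ["scene","side"]:
    p=viewer.capture(n); print(n,rect(p,p,"cartridge",.207)); im=p["image"]; c=im[140:300,180:440]; cv2.imwrite(f"pics/{n}d.png",cv2.resize(c[...,::-1],None,fx=3,fy=3,interpolation=2))
E
```

```text
5.0167 [ 0.53968427 -0.06940781  0.25112525] [-2.51451078 -0.25525893  9.00781142]
(0.97, array([508.4, -75.5,  51.1,  72.8,  87.6]))
scene (0.84, array([533.2, -73.7,  64.3, 200. ,  86.5]))
side (0.64, array([541.7, -75.2,  87.1, 146.1,  88. ]))
```

View pics/w2.png

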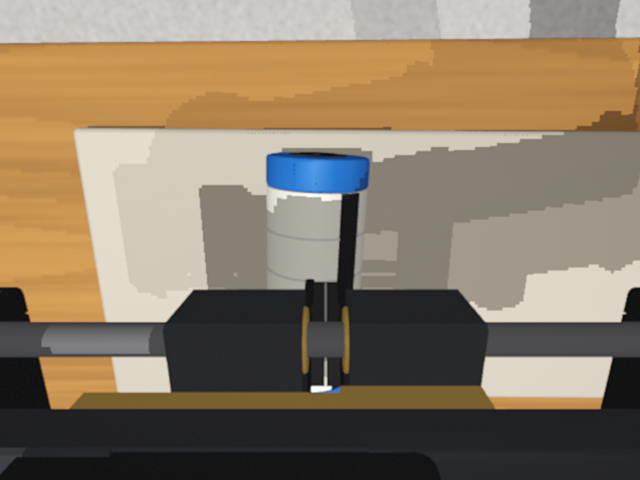

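The cartridge moved from y=-0.0927 to -0.0755 while the finger moved 33.5 mm, so it is rolling without slip under 9 N. In the wrist view the seam is now right of top at (349,240). I'll repeat the strokes.

>>> play_rows(commands=[{"fingers": 1, "tx": -0.01, "ty": 0, "tz": 0, "ax": 0, "ay": 0, "az": 0}, {"fingers": 1, "tx": -0.01, "ty": -0.02, "tz": 0, "ax": 0, "ay": 0, "az": 0}, {"fingers": 1, "tx": -0.003, "ty": -0.02, "tz": 0, "ax": 0, "ay": 0, "az": 0}, {"fingers": 1, "tx": 0, "ty": -0.02, "tz": 0, "ax": 0, "ay": 0, "az": 0}, {"fingers": 1, "tx": 0, "ty": -0.02, "tz": 0, "ax": 0, "ay": 0, "az": 0}])

```text
time_s: 5.73
tcp_pos: [0.5398, -0.0854, 0.2506]
ee_rot: [[0.002, 0.0, 1.0], [-0.002, 1.0, -0.0], [-1.0, -0.002, 0.002]]
wrist_force: [-2.4, -0.5, 8.3]
gripper_width: 0.005
```

>>> play_rows(commands=[{"fingers": 1, "tx": 0, "ty": 0.008, "tz": 0, "ax": 0, "ay": 0, "az": 0}, {"fingers": 1, "tx": 0, "ty": 0.019, "tz": 0.0005, "ax": 0, "ay": 0, "az": 0}, {"fingers": 1, "tx": 0, "ty": 0.03, "tz": 0.001, "ax": 0, "ay": 0, "az": 0}, {"fingers": 1, "tx": 0, "ty": 0.039, "tz": 0.0015, "ax": 0, "ay": 0, "az": 0}, {"fingers": 1, "tx": 0, "ty": 0.045, "tz": 0.0017, "ax": 0, "ay": 0, "az": 0}])

```text
time_s: 6.15
tcp_pos: [0.5412, -0.0505, 0.251]
ee_rot: [[0.003, -0.001, 1.0], [-0.001, 1.0, 0.001], [-1.0, -0.001, 0.003]]
wrist_force: [-1.4, 0.0, 9.1]
gripper_width: 0.004
```

>>> play_rows(commands=[{"fingers": 1, "tx": 0, "ty": 0, "tz": 0, "ax": 0, "ay": 0, "az": 0}, {"fingers": 1, "tx": -0.01, "ty": 0, "tz": 0, "ax": 0, "ay": 0, "az": 0}, {"fingers": 1, "tx": -0.01, "ty": -0.0225, "tz": 0, "ax": 0, "ay": 0, "az": 0}, {"fingers": 1, "tx": -0.003, "ty": -0.0225, "tz": 0, "ax": 0, "ay": 0, "az": 0}, {"fingers": 1, "tx": 0, "ty": -0.0225, "tz": 0, "ax": 0, "ay": 0, "az": 0}])

```text
time_s: 6.57
tcp_pos: [0.541, -0.0689, 0.2502]
ee_rot: [[0.001, 0.001, 1.0], [-0.002, 1.0, -0.001], [-1.0, -0.002, 0.001]]
wrist_force: [-3.7, -0.7, 15.8]
gripper_width: 0.006
```

>>> play_rows(commands=[{"fingers": 1, "tx": 0, "ty": 0.008, "tz": 0, "ax": 0, "ay": 0, "az": 0}, {"fingers": 1, "tx": 0, "ty": 0.019, "tz": 0.0005, "ax": 0, "ay": 0, "az": 0}, {"fingers": 1, "tx": 0, "ty": 0.03, "tz": 0.001, "ax": 0, "ay": 0, "az": 0}, {"fingers": 1, "tx": 0, "ty": 0.039, "tz": 0.0015, "ax": 0, "ay": 0, "az": 0}, {"fingers": 1, "tx": 0, "ty": 0.045, "tz": 0.0017, "ax": 0, "ay": 0, "az": 0}])

```text
time_s: 6.98
tcp_pos: [0.5423, -0.0337, 0.251]
ee_rot: [[0.003, -0.0, 1.0], [-0.001, 1.0, 0.0], [-1.0, -0.001, 0.003]]
wrist_force: [-2.2, 0.9, 11.8]
gripper_width: 0.006
```

>>> play_rows(commands=[{"fingers": 1, "tx": 0, "ty": 0, "tz": 0, "ax": 0, "ay": 0, "az": 0}])

```text
time_s: 7.07
tcp_pos: [0.5424, -0.0333, 0.251]
ee_rot: [[0.003, -0.001, 1.0], [-0.001, 1.0, 0.001], [-1.0, -0.001, 0.003]]
wrist_force: [-2.7, 1.1, 12.1]
gripper_width: 0.003
```

```bash
cat > chk.py <<'E'
from h import *
import sys
s,p,q=wcap(sys.argv[1]); print(s["time_s"],s["tcp_pos"].round(4),np.round(s["wrist_force"],1)); print(rect(p,q,"cartridge",.207))
for n in ["scene","side"]:
    p=viewer.capture(n); print(n,rect(p,p,"cartridge",.207)); cv2.imwrite(f"pics/{n}_{sys.argv[1]}.png",cv2.resize(p["image"][140:300,180:440][...,::-1],None,fx=3,fy=3,interpolation=2))
E
python3 chk.py w3
```

```text
7.0667 [ 0.5424 -0.0333  0.251 ] [-2.7  1.1 12.1]
(0.8, array([510.3, -40.1,  49.7,  73.1,  87.6]))
scene (0.92, array([536.1, -38.6,  67.4, 199.6,  87.9]))
side (0.59, array([542.5, -42. ,  82.4, 143.6,  89.1]))
```

>>> play_rows(commands=[{"fingers": 1, "tx": -0.01, "ty": 0, "tz": 0, "ax": 0, "ay": 0, "az": 0}, {"fingers": 1, "tx": -0.01, "ty": -0.021, "tz": 0, "ax": 0, "ay": 0, "az": 0}, {"fingers": 1, "tx": -0.003, "ty": -0.021, "tz": 0, "ax": 0, "ay": 0, "az": 0}, {"fingers": 1, "tx": -0.0006, "ty": -0.021, "tz": 0, "ax": 0, "ay": 0, "az": 0}, {"fingers": 1, "tx": -0.0006, "ty": -0.021, "tz": 0, "ax": 0, "ay": 0, "az": 0}])

```text
time_s: 7.78
tcp_pos: [0.5421, -0.0504, 0.2506]
ee_rot: [[0.001, 0.0, 1.0], [-0.002, 1.0, -0.0], [-1.0, -0.002, 0.001]]
wrist_force: [-1.5, -1.5, 10.7]
gripper_width: 0.006
```

>>> play_rows(commands=[{"fingers": 1, "tx": 0, "ty": 0.008, "tz": 0, "ax": 0, "ay": 0, "az": 0}, {"fingers": 1, "tx": 0, "ty": 0.019, "tz": 0.0005, "ax": 0, "ay": 0, "az": 0}, {"fingers": 1, "tx": 0, "ty": 0.03, "tz": 0.001, "ax": 0, "ay": 0, "az": 0}, {"fingers": 1, "tx": 0, "ty": 0.039, "tz": 0.0015, "ax": 0, "ay": 0, "az": 0}, {"fingers": 1, "tx": 0, "ty": 0.045, "tz": 0.0017, "ax": 0, "ay": 0, "az": 0}])

```text
time_s: 8.2
tcp_pos: [0.5435, -0.0154, 0.251]
ee_rot: [[0.002, -0.0, 1.0], [-0.001, 1.0, 0.0], [-1.0, -0.001, 0.002]]
wrist_force: [-2.3, 1.4, 8.8]
gripper_width: 0.006
```

>>> play_rows(commands=[{"fingers": 1, "tx": 0, "ty": 0, "tz": 0, "ax": 0, "ay": 0, "az": 0}, {"fingers": 1, "tx": -0.01, "ty": 0, "tz": 0, "ax": 0, "ay": 0, "az": 0}, {"fingers": 1, "tx": -0.01, "ty": -0.0225, "tz": 0, "ax": 0, "ay": 0, "az": 0}, {"fingers": 1, "tx": -0.003, "ty": -0.0225, "tz": 0, "ax": 0, "ay": 0, "az": 0}, {"fingers": 1, "tx": 0, "ty": -0.0225, "tz": 0, "ax": 0, "ay": 0, "az": 0}])

```text
time_s: 8.62
tcp_pos: [0.5433, -0.0338, 0.2502]
ee_rot: [[0.0, 0.001, 1.0], [-0.002, 1.0, -0.001], [-1.0, -0.002, 0.0]]
wrist_force: [-4.4, -0.9, 15.8]
gripper_width: 0.005
```

>>> play_rows(commands=[{"fingers": 1, "tx": 0, "ty": 0.008, "tz": 0, "ax": 0, "ay": 0, "az": 0}, {"fingers": 1, "tx": 0, "ty": 0.019, "tz": 0.0005, "ax": 0, "ay": 0, "az": 0}, {"fingers": 1, "tx": 0, "ty": 0.03, "tz": 0.001, "ax": 0, "ay": 0, "az": 0}, {"fingers": 1, "tx": 0, "ty": 0.039, "tz": 0.0015, "ax": 0, "ay": 0, "az": 0}, {"fingers": 1, "tx": 0, "ty": 0.045, "tz": 0.0017, "ax": 0, "ay": 0, "az": 0}])

```text
time_s: 9.03
tcp_pos: [0.5446, 0.0014, 0.251]
ee_rot: [[0.002, -0.0, 1.0], [-0.001, 1.0, 0.0], [-1.0, -0.001, 0.002]]
wrist_force: [-2.8, -1.1, 9.7]
gripper_width: 0.001
```

>>> play_rows(commands=[{"fingers": 1, "tx": 0, "ty": 0, "tz": 0, "ax": 0, "ay": 0, "az": 0}])

```text
time_s: 9.12
tcp_pos: [0.5447, 0.0017, 0.251]
ee_rot: [[0.002, -0.001, 1.0], [-0.001, 1.0, 0.001], [-1.0, -0.001, 0.002]]
wrist_force: [-2.5, 0.6, 11.7]
gripper_width: 0.008
```

```bash
python3 chk.py w4
```

```text
9.1167 [0.5447 0.0017 0.251 ] [-2.5  0.6 11.7]
(0.87, array([512.1,  -4.9,  51.2,  74.5,  88.6]))
scene (0.78, array([539.2,  -2. ,  67.7, 201. ,  87.4]))
side (0.71, array([543.4,  -8. ,  80.3, 143.3,  87.8]))
```

View pics/w4.png

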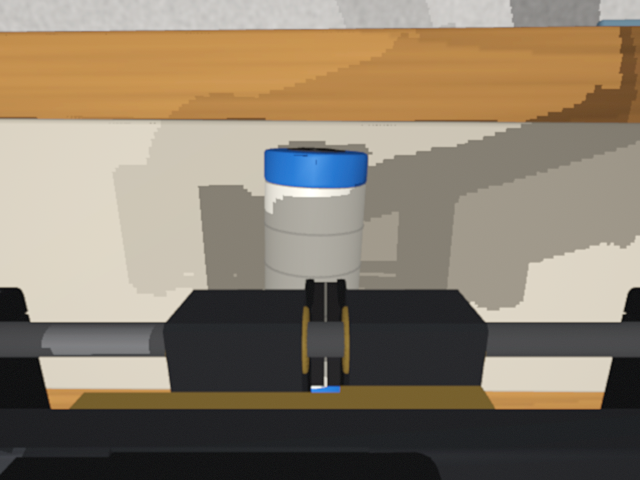

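The wrist view shows the white wrap with the seam out of sight underneath, and the cartridge square. It has moved about 88 mm, which is past half a turn. Two more strokes.

>>> play_rows(commands=[{"fingers": 1, "tx": -0.01, "ty": 0, "tz": 0, "ax": 0, "ay": 0, "az": 0}, {"fingers": 1, "tx": -0.01, "ty": -0.021, "tz": 0, "ax": 0, "ay": 0, "az": 0}, {"fingers": 1, "tx": -0.003, "ty": -0.021, "tz": 0, "ax": 0, "ay": 0, "az": 0}, {"fingers": 1, "tx": -0.0006, "ty": -0.021, "tz": 0, "ax": 0, "ay": 0, "az": 0}, {"fingers": 1, "tx": -0.0006, "ty": -0.021, "tz": 0, "ax": 0, "ay": 0, "az": 0}])

```text
time_s: 9.83
tcp_pos: [0.5445, -0.0154, 0.2506]
ee_rot: [[0.001, 0.0, 1.0], [-0.002, 1.0, -0.0], [-1.0, -0.002, 0.001]]
wrist_force: [-1.9, -0.9, 8.8]
gripper_width: 0.007
```

>>> play_rows(commands=[{"fingers": 1, "tx": 0, "ty": 0.008, "tz": 0, "ax": 0, "ay": 0, "az": 0}, {"fingers": 1, "tx": 0, "ty": 0.019, "tz": 0.0005, "ax": 0, "ay": 0, "az": 0}, {"fingers": 1, "tx": 0, "ty": 0.03, "tz": 0.001, "ax": 0, "ay": 0, "az": 0}, {"fingers": 1, "tx": 0, "ty": 0.039, "tz": 0.0015, "ax": 0, "ay": 0, "az": 0}, {"fingers": 1, "tx": 0, "ty": 0.045, "tz": 0.0017, "ax": 0, "ay": 0, "az": 0}])

```text
time_s: 10.25
tcp_pos: [0.5459, 0.0196, 0.251]
ee_rot: [[0.001, -0.0, 1.0], [-0.001, 1.0, 0.0], [-1.0, -0.001, 0.001]]
wrist_force: [-1.9, -0.1, 7.2]
gripper_width: 0.01
```

>>> play_rows(commands=[{"fingers": 1, "tx": 0, "ty": 0, "tz": 0, "ax": 0, "ay": 0, "az": 0}, {"fingers": 1, "tx": -0.01, "ty": 0, "tz": 0, "ax": 0, "ay": 0, "az": 0}, {"fingers": 1, "tx": -0.01, "ty": -0.0225, "tz": 0, "ax": 0, "ay": 0, "az": 0}, {"fingers": 1, "tx": -0.003, "ty": -0.0225, "tz": 0, "ax": 0, "ay": 0, "az": 0}, {"fingers": 1, "tx": 0, "ty": -0.0225, "tz": 0, "ax": 0, "ay": 0, "az": 0}])

```text
time_s: 10.67
tcp_pos: [0.5457, 0.0012, 0.2502]
ee_rot: [[-0.0, 0.001, 1.0], [-0.002, 1.0, -0.001], [-1.0, -0.002, -0.0]]
wrist_force: [-4.6, -1.0, 15.5]
gripper_width: 0.003
```

>>> play_rows(commands=[{"fingers": 1, "tx": 0, "ty": 0.008, "tz": 0, "ax": 0, "ay": 0, "az": 0}, {"fingers": 1, "tx": 0, "ty": 0.019, "tz": 0.0005, "ax": 0, "ay": 0, "az": 0}, {"fingers": 1, "tx": 0, "ty": 0.03, "tz": 0.001, "ax": 0, "ay": 0, "az": 0}, {"fingers": 1, "tx": 0, "ty": 0.039, "tz": 0.0015, "ax": 0, "ay": 0, "az": 0}, {"fingers": 1, "tx": 0, "ty": 0.045, "tz": 0.0017, "ax": 0, "ay": 0, "az": 0}])

```text
time_s: 11.08
tcp_pos: [0.547, 0.0363, 0.251]
ee_rot: [[0.001, -0.0, 1.0], [-0.001, 1.0, 0.0], [-1.0, -0.001, 0.001]]
wrist_force: [-2.3, 0.1, 9.0]
gripper_width: 0.006
```

>>> play_rows(commands=[{"fingers": 1, "tx": 0, "ty": 0, "tz": 0, "ax": 0, "ay": 0, "az": 0}])

```text
time_s: 11.17
tcp_pos: [0.5471, 0.0367, 0.251]
ee_rot: [[0.001, -0.001, 1.0], [-0.0, 1.0, 0.001], [-1.0, -0.0, 0.001]]
wrist_force: [-2.4, 0.6, 9.6]
gripper_width: 0.007
```

```bash
python3 chk.py w5
```

```text
11.1667 [0.5471 0.0367 0.251 ] [-2.4  0.6  9.6]
(0.59, array([514.3,  29.7,  51.4,  75.8,  87.5]))
scene (0.59, array([538.3,  32.3,  69.9, 203.6,  87.3]))
side (0.97, array([544.2,  29.3, 142.3,  80.9,   1.1]))
```

View pics/w5.png

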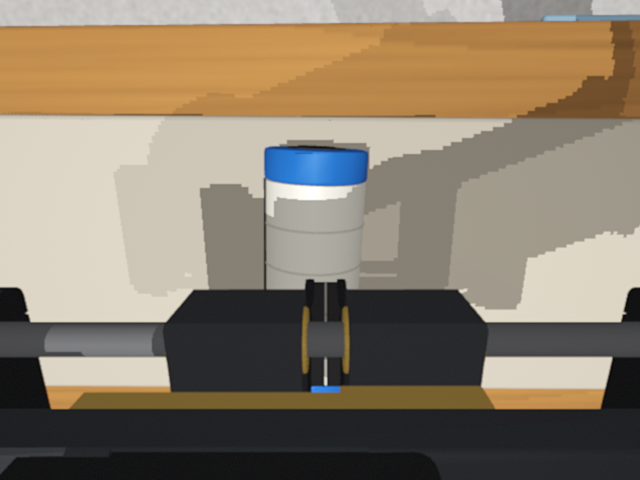

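The wrist view shows the seam just appearing at the left edge, (265,240), which agrees with about 280° of roll. 35 mm remain, so two more strokes, then a lift clear.

>>> play_rows(commands=[{"fingers": 1, "tx": -0.01, "ty": 0, "tz": 0, "ax": 0, "ay": 0, "az": 0}, {"fingers": 1, "tx": -0.01, "ty": -0.021, "tz": 0, "ax": 0, "ay": 0, "az": 0}, {"fingers": 1, "tx": -0.003, "ty": -0.021, "tz": 0, "ax": 0, "ay": 0, "az": 0}, {"fingers": 1, "tx": -0.0006, "ty": -0.021, "tz": 0, "ax": 0, "ay": 0, "az": 0}, {"fingers": 1, "tx": -0.0006, "ty": -0.021, "tz": 0, "ax": 0, "ay": 0, "az": 0}])

```text
time_s: 11.88
tcp_pos: [0.547, 0.0197, 0.2507]
ee_rot: [[-0.0, 0.001, 1.0], [-0.001, 1.0, -0.001], [-1.0, -0.001, 0.0]]
wrist_force: [-1.7, -0.4, 6.4]
gripper_width: 0.003
```

>>> play_rows(commands=[{"fingers": 1, "tx": 0, "ty": 0.008, "tz": 0, "ax": 0, "ay": 0, "az": 0}, {"fingers": 1, "tx": 0, "ty": 0.019, "tz": 0.0005, "ax": 0, "ay": 0, "az": 0}, {"fingers": 1, "tx": 0, "ty": 0.03, "tz": 0.001, "ax": 0, "ay": 0, "az": 0}, {"fingers": 1, "tx": 0, "ty": 0.039, "tz": 0.0015, "ax": 0, "ay": 0, "az": 0}, {"fingers": 1, "tx": 0, "ty": 0.045, "tz": 0.0017, "ax": 0, "ay": 0, "az": 0}])

```text
time_s: 12.3
tcp_pos: [0.5483, 0.0545, 0.2511]
ee_rot: [[0.001, -0.0, 1.0], [-0.0, 1.0, 0.0], [-1.0, -0.0, 0.001]]
wrist_force: [-2.1, 1.0, 6.8]
gripper_width: 0.004
```

>>> play_rows(commands=[{"fingers": 1, "tx": 0, "ty": 0, "tz": 0, "ax": 0, "ay": 0, "az": 0}, {"fingers": 1, "tx": -0.01, "ty": 0, "tz": 0, "ax": 0, "ay": 0, "az": 0}, {"fingers": 1, "tx": -0.01, "ty": -0.0225, "tz": 0, "ax": 0, "ay": 0, "az": 0}, {"fingers": 1, "tx": -0.003, "ty": -0.0225, "tz": 0, "ax": 0, "ay": 0, "az": 0}, {"fingers": 1, "tx": 0, "ty": -0.0225, "tz": 0, "ax": 0, "ay": 0, "az": 0}])

```text
time_s: 12.72
tcp_pos: [0.5482, 0.0362, 0.2503]
ee_rot: [[-0.0, 0.001, 1.0], [-0.001, 1.0, -0.001], [-1.0, -0.001, -0.0]]
wrist_force: [-4.3, -0.5, 12.9]
gripper_width: 0.003
```

>>> play_rows(commands=[{"fingers": 1, "tx": 0, "ty": 0.008, "tz": 0, "ax": 0, "ay": 0, "az": 0}, {"fingers": 1, "tx": 0, "ty": 0.019, "tz": 0.0005, "ax": 0, "ay": 0, "az": 0}, {"fingers": 1, "tx": 0, "ty": 0.03, "tz": 0.001, "ax": 0, "ay": 0, "az": 0}, {"fingers": 1, "tx": 0, "ty": 0.039, "tz": 0.0015, "ax": 0, "ay": 0, "az": 0}, {"fingers": 1, "tx": 0, "ty": 0.045, "tz": 0.0017, "ax": 0, "ay": 0, "az": 0}])

```text
time_s: 13.13
tcp_pos: [0.5495, 0.0713, 0.2511]
ee_rot: [[0.001, -0.0, 1.0], [-0.0, 1.0, 0.0], [-1.0, -0.0, 0.001]]
wrist_force: [-2.7, 0.0, 6.8]
gripper_width: 0.003
```

>>> play_rows(commands=[{"fingers": 1, "tx": 0, "ty": 0, "tz": 0, "ax": 0, "ay": 0, "az": 0}, {"fingers": 1, "tx": 0, "ty": 0, "tz": 0, "ax": 0, "ay": 0, "az": 0}, {"fingers": 1, "tx": -0.01, "ty": 0, "tz": 0, "ax": 0, "ay": 0, "az": 0}, {"fingers": 1, "tx": -0.05, "ty": 0, "tz": 0, "ax": 0, "ay": 0, "az": 0}, {"fingers": 1, "tx": -0.1, "ty": 0, "tz": 0, "ax": 0, "ay": 0, "az": 0}])

```text
time_s: 13.55
tcp_pos: [0.5477, 0.0705, 0.3222]
ee_rot: [[-0.009, 0.001, 1.0], [-0.002, 1.0, -0.001], [-1.0, -0.002, -0.009]]
wrist_force: [1.5, 0.6, 0.3]
gripper_width: 0.006
```

>>> play_rows(commands=[{"fingers": 1, "tx": -0.02, "ty": -0.05, "tz": 0, "ax": 0, "ay": 0, "az": 0}, {"fingers": 1, "tx": -0.02, "ty": -0.1, "tz": 0, "ax": 0, "ay": 0, "az": 0}, {"fingers": 1, "tx": -0.02, "ty": -0.12, "tz": 0.03, "ax": 0, "ay": 0, "az": 0}, {"fingers": 1, "tx": -0.02, "ty": -0.12, "tz": 0.06, "ax": 0, "ay": 0, "az": 0}, {"fingers": 1, "tx": -0.02, "ty": -0.12, "tz": 0.06, "ax": 0, "ay": 0, "az": 0}])

```text
time_s: 13.97
tcp_pos: [0.5967, -0.0203, 0.338]
ee_rot: [[-0.002, 0.003, 1.0], [-0.0, 1.0, -0.003], [-1.0, -0.0, -0.002]]
wrist_force: [0.7, 0.4, -0.6]
gripper_width: 0.007
```

```bash
python3 chk.py w6
```

```text
13.9667 [ 0.5967 -0.0203  0.338 ] [ 0.7  0.4 -0.6]
(0.84, array([545.6,  64.8,  53.8, 142.6,  87.5]))
scene (0.68, array([532.1,  66.4,  72. , 184.1,  86.4]))
side (0.7, array([546.6,  63.6,  74.9, 146.5,  86.5]))
```

View pics/w6.png

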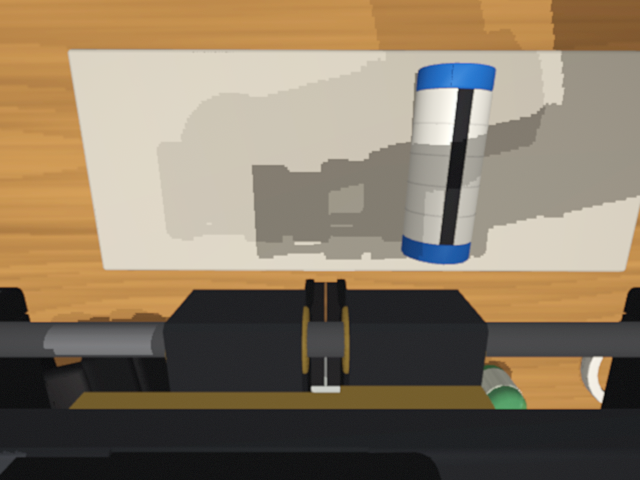

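The wrist view shows the cartridge lying across the stone, clear of the fingers, with the seam up from (463,90) to (447,245). Before handing in I'll check the seam's roll angle, stillness and the other objects.

```bash
python3 - <<'E'
from h import *
s=r.sense(); p=viewer.capture("wrist"); q=wristcam(s,p)
w,m,x0,y0=seamfit(q,p["image"],box=(95,240,405,490))
ys=y0+m*(.5455-x0); rc=rect(p,q,"cartridge",.207); print("seam y",ys,"slope",m,"n",len(w),"cart",rc,"roll err rad ~",(ys-rc[1][1]/1000)/.025)
p=viewer.capture("scene")
for k in ["cave","feeding_ring","jar","food_tin","algae_magnet","dropper_a"]: print(k,[np.round(d["uv"]).tolist() for d in spotter.find_in(k,p)[:2]])
if abs(ys-rc[1][1]/1000)<.006 and .050<rc[1][1]/1000<.080: print("finish",job.finish_job())
E
```

```text
seam y 0.063582644 slope -0.042864274 n 1290 cart (0.8, array([546.4,  64.9,  54.1, 143.1,  88.1])) roll err rad ~ -0.052694245338439916
cave [[251.0, 279.0], [278.0, 223.0]]
feeding_ring [[425.0, 220.0]]
jar [[343.0, 232.0], [424.0, 218.0]]
food_tin [[427.0, 209.0], [406.0, 159.0]]
algae_magnet [[152.0, 271.0]]
dropper_a [[304.0, 265.0], [392.0, 226.0]]
the job is handed in; nothing more can be done
finish None
```

I rolled the cartridge one full turn towards the stone's +y end, in nine short strokes with the closed fingertips on top of it. I then lifted clear and handed the job in at about 14 s. The hand-in gave no verdict.

- **Travel:** the last check put the cartridge about 157 mm from where it started, at about 0.546, 0.065, near the stone's centre line and well inside its end.
- **Seam and lie:** the seam is up to within about 0.05 rad, and the cartridge lies across the stone within about 0.05 rad.
- **Half turn:** at 88 mm of travel the seam was out of sight underneath, matching a roll of about 200°.
- **Force:** the highest wrist force I read was about 16 N, against the 40 N limit on pressing.
- **Stillness:** the cartridge's position agreed to within a millimetre between the last two wrist looks, and the robot was touching nothing.
- **Other objects:** everything I checked on the shelf showed within a few pixels of its first position. For the food tin the detector's best guess was off (near the ring), but its second matched the original place. I did not check the bin or the valve; the arm did not go near them.

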